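# Zero the clip-probe meter and hold the probe open round the card's window

## Robot

A 7-joint arm with a two-finger parallel gripper is mounted at the origin on a cart in front of the work surface, level with it; the furniture and walls round the work are solid. World frame = base frame: x ahead of the robot, y to its left, z up, the work surface at z = 0. Lengths are in m, angles in rad, forces in N, time in s.
With the tool pointing down it reaches from about 0.425 to 0.925 m from the base axis. Payload 6.8 kg.
Tool frame: the origin (TCP) lies between the finger pads; the fingertips stand finger_overhang ahead of it and the grasp point (between the pads) lies 6 mm ahead of it (finger_overhang is the distance from the TCP to the fingertips, in m); z points along the fingers, y is the line along which they close (so a half turn about z gives the same grasp; the last joint's range is limited). The gripper opens to 85 mm and grips with 20 to 120 N. Pads are 22 mm wide; open, the fingers measure 114 mm over their backs; the gripper's body (76 mm by 85 mm) begins 54 mm behind the grasp point. The pads swing forward as they close: fully open they stand 13 mm farther back than shut.
Start: joints at [-1.412, 0.477, 0.022, 1.555, -0.011, 1.109, -0.083], TCP at [0.178, 0.651, 0.219] pointing down, gripper open.
Joint ranges: [-2.96, 2.96], [-0.34, 2.1], [-1.41, 1.46], [0.24, 2.44], [-1.37, 4.51], [0.17, 1.92], [-2.96, 2.96]. Speed limits (rad/s): [2.39, 2.39, 3.14, 3.14, 3.14, 3.14, 3.14].

## Interface

Orientations are given as a unit quaternion [w, x, y, z].
In Python, from station import * gives the robot as it stands.
- The arm moves only by the tool drive_tool, never from a script. Its argument "increments" is a list of rows, each an object of numbers: "claw": the finger opening in m, from 0 to 0.0854; "dx", "dy", "dz": the shift along the tool's x, y, z in m; "wx", "wy", "wz": the turn, a rotation vector about the tool's x, y, z in degrees. A call has 1 to 20 rows; each row shifts and turns the commanded pose from where the row before left it, along the tool's axes as they then stand; what a row does not reach is not made up. A row lasts 1/8 s, in which the tool goes at most 62.5 mm and 10.7 degrees, less where a joint would pass 70% of its speed; a pose out of reach is approached as far as the arm can. A call with a gripper value outside its range is refused whole. The fingers move at their own pace and stop on an object; "newtons" is the grip in N (left out, the last holds). Time passes only in rows, so rows that do not move let the fingers close. It gives the time, the measured TCP pose, the force, the opening and the grip force at its end, in the units of the state.
- get_obs(): the state, without advancing time (a new reading comes with each control period).
- read_camera(name): name is "scene" or "top"; returns (picture, depth): 384x512x3 uint8, red, green, blue; 384x512 float32, m along the optical axis (not along the pixel's ray), 0 where there is no reading.
- calibration(name): a dict with "intrinsics" (3x3 intrinsics, pixels), "k1" (the pictures are not rectified: a ray, as slopes to the right and down, at radius r is drawn at 1 + k1 r^2 times it, then the intrinsics apply), "R" (3x3) and "t" (3): a world point X has camera coordinates R X + t. Camera axes: x right, y down, z forward; pixel columns grow to the right and rows downward; lengths in m; the calibration is good to about 2 mm. A picture is of the moment at which its call begins. calibration takes no time and is no camera call.
- hand_in(): hands the job in; it is judged then, once.
The state is a dict: "t": time; "q": joint angles; "joint_vel": joint speeds; "joint_torque": joint torques, N m; "eef_pos": TCP position; "tool_rot": TCP orientation; "contact_force": force on the tool from outside, world axes, zero at the start; "torque": the same for the moment, N m; "gripper_width": opening from 0.0 (shut) to 1.0 (fully open); "grasp_force": force on a finger pad.
Only numpy, scipy, OpenCV 4.12 (cv2) and the standard library are available. Lean on these libraries where they do the work, as an engineer would, in place of code of your own. Each camera call takes 0.05 s, during which the arm holds its last target. There are 200 camera calls.

## Task

Get the light-transmission meter ready to measure the sample card: while its clip probe still sits closed on the meter's upright reference tab, press the three keys fully, one at a time, first the round power key, then the long narrow lamp key, then the square zero key. Then squeeze the probe's two levers together so that its jaws open before it leaves the tab, lift it off, carry it to the card that stands in the metal stand and lower it over the card's top edge, one measuring head on either side of the card's round window and centred on it, the jaws gaping and clear of the card. Finish holding the probe like that, squeezed open and touching nothing but your fingers, so that I can square up the card before it closes; do not put it down or let go, and do not shift the stand or the things around it.

Things in the scene. Friction and masses are not known exactly. Their poses are not given: they have to be found in the camera images.
- meter: The meter, a low white instrument fixed to the worktop, 125 (x) x 200 (y) x 32 mm; origin under its centre, z up, -x is its front. Top panel at z = 32 mm; in front (x = -34 mm) a row of three grey keys; behind them a display hood up to z = 56 mm (x = 5 to 58, y = -97 to 31 mm); at its left (y = +68 mm) the upright reference tab.
- ref_window (a point): Centre of the small window in the white reference tab, a plate 30 mm long (meter x), 3 mm thick (meter y), rising from the panel to z = 58 mm; the window lies 15 mm below the tab's top. The probe is parked with its jaws closed on this tab. Axes as the meter's.
- key_power_top (a point): Centre of the top face of the round power key, 22 mm across, at the right end of the row (meter y = -78 mm); stands 8 mm above the panel when up. It moves with the key.
- key_zero_top (a point): Centre of the top face of the square zero key, 22 x 22 mm, in the middle of the row (meter y = -36 mm); stands 8 mm above the panel when up. It moves with the key.
- key_lamp_top (a point): Centre of the top face of the long narrow lamp key, 32 (meter x) x 13 mm, at the left end of the row (meter y = +6 mm); stands 8 mm above the panel when up. It moves with the key.
- key_power (a joint): Travel of the round key: 0 up, 0.004 m fully down; needs about 1 N to start and 4 N at the bottom, springs back.
- key_lamp (a joint): Travel of the long narrow key: 0 up, 0.004 m fully down; same spring.
- key_zero (a joint): Travel of the square key: 0 up, 0.004 m fully down; same spring.
- probe_grip (a point): Grip point of the loose clip probe, handles up: midway between its two bare-metal levers (19 mm wide along x), 30 mm above their pivots, 61 mm above the heads' centres, 14 mm below the levers' upper ends. Axes: z up, y across the levers (squeeze along it, from above), x along the tab. Width over the levers' upper ends: parked 42 mm; squeezed to the stops 20 mm, with parallel upright outer faces.
- probe_mouth (a point): Point midway between the two measuring heads (12 mm across) at the jaws' ends, fixed to the housing, 61 mm below the grip point; the heads' lower edge is 6 mm below it and the housing's underside, which the card must not reach, 21 mm above it. Axes as the probe's.
- lever_l (a joint): Angle of the lever on the probe's +y side: 0 parked on the tab, -0.045 jaws shut on nothing, 0.24 rad fully open (stop). About 7 N on each lever holds them fully open; 15 N is a good grip. Fully open, each head stands about 9 mm from the middle, 18 mm between them.
- lever_r (a joint): The same for the lever on the probe's -y side.
- head_l (a point): Centre of the inner face of the measuring head on the probe's +y side.
- head_r (a point): Centre of the inner face of the measuring head on the probe's -y side.
- probe: The probe's small black housing between the levers, 70 g in all; origin midway between the lever pivots, axes as at the grip point. Its pivot cheeks are 32 mm wide across y and reach 7 mm above the pivots: keep the fingertips above them.
- stand: Loose metal stand, 104 (x) x 50 (y) x 18 mm and 0.6 kg, with a white card upright in its slot: 90 mm long (x), 3 mm thick (y), top edge at z = 95 mm. Origin under the centre, z up.
- card_window (a point): Centre of the clear round window in the card, 14 mm across, 15 mm below the card's top edge and 20 mm off the card's middle towards the stand's +x. Axes as the stand's: x along the card, y through it, z up.
- petri_dish: Bystander: lidded petri dish, 68 mm across, 15 mm high, beside the stand.
- vial: Bystander: capped vial, 23 mm across, 60 mm high, beside the stand.
- tape: Bystander: tape roll, 96 mm across, 25 mm high, at the back.
- dropper: Bystander: dropper bottle, 33 mm across, 85 mm high, at the back.
- dropper_b: Bystander: second dropper bottle, 33 mm across, 85 mm high, at the back.
- loupe: Bystander: folded pocket loupe, 38 x 30 x 18 mm, beside the stand.
- forceps: Bystander: steel forceps, 118 mm long, 11 mm high, in front of the meter.
Mind the look-alikes: they are no part of the job. Leave any red or yellow look-alike of the probe alone.

How it is judged:
By the outcome, as a careful person would: the job done as asked, in the order asked, and still so for the second after the job is handed in, while the arm keeps its last pose, push and grip.
It also fails if it takes over 58 s, if anything falls off the work surface, if the arm or the gripper's body presses on something with over 40 N, if the wrist force passes 120 N, or if a joint passes its speed limit or range.

## Working session

There is one attempt and no reset: what is moved stays moved. The work goes in short steps, Python scripts to look and compute and a tool call to move; the robot and the scene stay as the last step left them, time stands still between calls to the robot, and variables do not carry over. Pictures are saved under pics/ and viewed, at most 10 in all, crops included, and the job is handed in when it is done.

Besides the shell and the picture viewer there is one more tool, called after ">>>" by a JSON object that holds its "name" and its "arguments", one argument or row to a line. drive_tool: Moves the arm, as the interface text tells. Its arguments: {"type":"object","properties":{"increments":{"type":"array","items":{"type":"object","properties":{"claw":{"type":"number"},"dx":{"type":"number"},"dy":{"type":"number"},"dz":{"type":"number"},"wx":{"type":"number"},"wy":{"type":"number"},"wz":{"type":"number"}}}},"newtons":{"type":"number"}},"required":["increments"]}

```bash
ls; mkdir -p pics; cat > h.py <<'E'
import numpy as np, cv2
from station import *
def save(n,p): cv2.imwrite('pics/'+n,cv2.cvtColor(p,cv2.COLOR_RGB2BGR))
def ray(c,u,v):
    K=np.array(c['intrinsics']);k=c['k1'];d=np.array([(u-K[0,2])/K[0,0],(v-K[1,2])/K[1,1]]);s=d.copy()
    for _ in range(20): s=d/(1+k*(s@s))
    R=np.array(c['R']);t=np.array(c['t']);return -R.T@t, R.T@np.array([s[0],s[1],1])
def onz(c,u,v,z):
    o,d=ray(c,u,v);return o+d*(z-o[2])/d[2]
def proj(c,X):
    x=np.array(c['R'])@np.array(X)+np.array(c['t']);s=x[:2]/x[2];s=s*(1+c['k1']*(s@s));K=np.array(c['intrinsics'])
    return K[0,0]*s[0]+K[0,2],K[1,1]*s[1]+K[1,2],x[2]
def pts(c,u,v,dep):
    o,d=ray(c,u,v);return o+d*dep
E
python3 - <<'E'
from h import *
for n in('scene','top'):
    p,d=read_camera(n); save(n+'0.png',p); np.savez('pics/'+n+'0.npz',p=p,d=d); c=calibration(n); print(n,c)
print(get_obs())
E
```

```text
pics
scene {'intrinsics': array([[471.32973947,   0.        , 252.20652732],
       [  0.        , 471.32973947, 192.76499537],
       [  0.        ,   0.        ,   1.        ]]), 'k1': 0.03936687778015807, 'R': array([[-0.45607104, -0.8899424 , -0.00131855],
       [-0.44074005,  0.22715383, -0.86841773],
       [ 0.77314127, -0.39547904, -0.49583154]]), 't': array([0.29145836, 0.3221155 , 0.68939815])}
top {'intrinsics': array([[410.33211458,   0.        , 255.2006512 ],
       [  0.        , 410.33211458, 201.28511052],
       [  0.        ,   0.        ,   1.        ]]), 'k1': -0.03090324449138336, 'R': array([[ 0.00881061, -0.99995793,  0.00255024],
       [-0.98765332, -0.00910105, -0.15639085],
       [ 0.15640748, -0.00114085, -0.98769195]]), 't': array([0.01447599, 0.58699787, 0.99435392])}
{'t': 0.1, 'q': array([-1.41209458,  0.4777399 ,  0.02235236,  1.55636145, -0.01149345,
        1.10930538, -0.0830539 ]), 'joint_vel': array([-0.00084494, -0.00296287, -0.00056808, -0.00543568,  0.00232621,
       -0.00076662,  0.00013678]), 'joint_torque': array([ 4.01421436e-03, -5.97758174e+01,  1.61350630e+00, -2.81955510e+01,
        1.28796342e-02,  4.92248786e-03,  1.80500956e-05]), 'eef_pos': array([0.17783433, 0.65056804, 0.21760434]), 'tool_rot': array([-4.54307616e-05,  1.32975619e-01,  9.91118951e-01, -8.41637007e-04]), 'contact_force': array([-0.01483138,  0.4184944 , -0.62579829]), 'torque': array([ 0.01199359,  0.01789002, -0.02291391]), 'grasp_force': 0.0, 'gripper_width': 0.9988736217547379}
```

View pics/scene0.png

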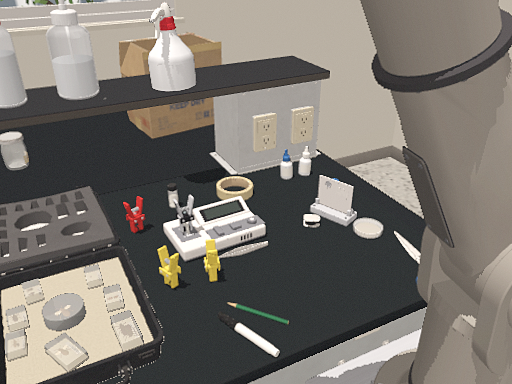

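View pics/top0.png

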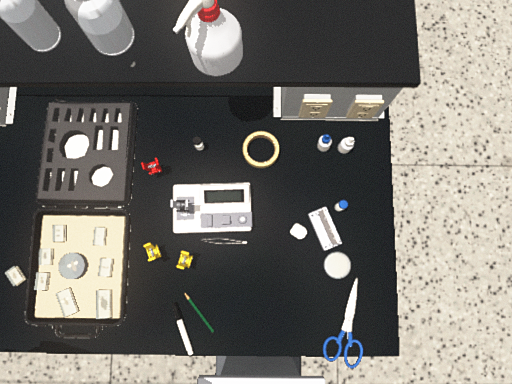

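```bash
python3 -c "
import station;print([n for n in dir(station) if n[0]!='_']);print(getattr(station,'finger_overhang',None))"
```

```text
['PlanningError', 'calibration', 'finger_overhang', 'get_obs', 'hand_in', 'read_camera']
0.025
```

```bash
python3 - <<'E'
from h import *
t=np.load('pics/top0.npz')['p'];s=np.load('pics/scene0.npz')['p']
a=cv2.resize(t[170:250,160:260],(500,400),interpolation=2); b=cv2.resize(t[190:285,285:365],(300,356),interpolation=2)
cc=cv2.resize(s[170:250,290:370],(300,300),interpolation=2); dd=cv2.resize(s[170:260,150:280],(500,346),interpolation=2)
o=np.zeros((760,800,3),np.uint8); o[:400,:500]=a;o[:356,500:]=b;o[400:746,:500]=dd;o[400:700,500:]=cc
o=o[:,:];save('crop0.png',cv2.resize(o,(632,600)))
ct=calibration('top');cs=calibration('scene')
d=np.load('pics/top0.npz')['d']
# meter white contour
g=t.min(2).astype(int)
m=((g>110)).astype(np.uint8)
n,l,st,ce=cv2.connectedComponentsWithStats(m)
for i in range(1,n):
    x,y,w,h,A=st[i]
    if A>60 and 120<x<370 and 120<y<285: 
        r=cv2.minAreaRect(np.argwhere(l==i)[:,::-1].astype(np.float32)); print(st[i],r, [np.round(onz(ct,*q,.032),4).tolist() for q in cv2.boxPoints(r)])
E
```

```text
[243 131  36  35 405] ((260.5, 148.0), (34.0, 35.0), 90.0) [[0.777, 0.0537, 0.032], [0.7779, -0.0389, 0.032], [0.6855, -0.0389, 0.032], [0.6846, 0.0524, 0.032]]
[317 135  15  16 124] ((323.5515441894531, 143.63400268554688), (13.097966194152832, 14.519451141357422), 23.96249008178711) [[0.7334, -0.1352, 0.032], [0.7699, -0.1514, 0.032], [0.7557, -0.1828, 0.032], [0.7193, -0.1665, 0.032]]
[338 137  17  16 203] ((346.0, 144.5), (16.0, 15.0), 0.0) [[0.7221, -0.1966, 0.032], [0.7631, -0.1976, 0.032], [0.7636, -0.24, 0.032], [0.7226, -0.2388, 0.032]]
[ 170  182   82   52 3257] ((210.447509765625, 207.37265014648438), (49.2002067565918, 80.7644271850586), 88.15238952636719) [[0.6321, 0.2427, 0.032], [0.6409, 0.0336, 0.032], [0.5134, 0.0282, 0.032], [0.5048, 0.2333, 0.032]]
[308 207  34  44 831] ((324.4690856933594, 228.180419921875), (41.52765655517578, 20.20539093017578), 66.03750610351562) [[0.5591, -0.1127, 0.032], [0.5808, -0.1604, 0.032], [0.4839, -0.2016, 0.032], [0.4629, -0.1544, 0.032]]
[290 223  17  16 196] ((298.4999694824219, 230.99996948242188), (15.808956146240234, 13.312806129455566), 33.6900634765625) [[0.5104, -0.0649, 0.032], [0.5389, -0.0839, 0.032], [0.5167, -0.1172, 0.032], [0.4885, -0.0982, 0.032]]
[324 252  27  27 579] ((337.0, 265.0), (26.0, 26.0), 90.0) [[0.461, -0.1552, 0.032], [0.4615, -0.2211, 0.032], [0.3967, -0.2194, 0.032], [0.3963, -0.1541, 0.032]]
[341 278  17  61 432] ((349.6486511230469, 307.60809326171875), (10.357135772705078, 60.8276252746582), 9.462322235107422) [[0.2542, -0.1903, 0.032], [0.3998, -0.2183, 0.032], [0.3957, -0.2439, 0.032], [0.2503, -0.2154, 0.032]]
```

View pics/crop0.png

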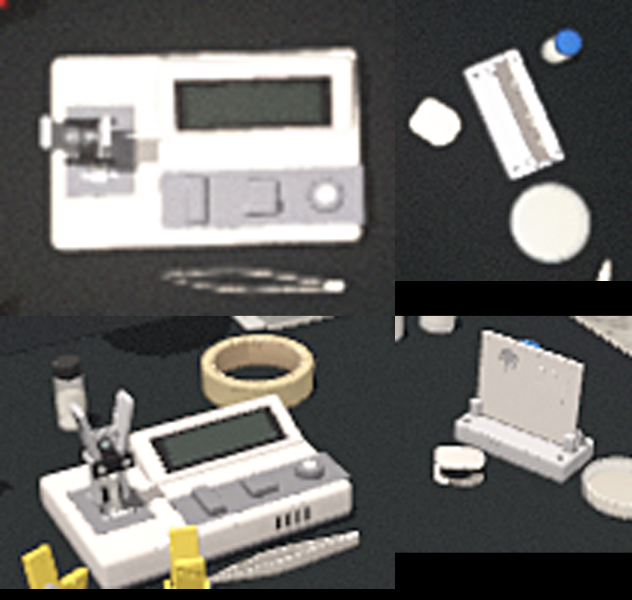

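```bash
cat >> h.py <<'E'
def cloud(c,d):
    H,W=d.shape;u,v=np.meshgrid(np.arange(W),np.arange(H));K=np.array(c['intrinsics']);
    q=cv2.undistortPoints(np.stack([u,v],-1).reshape(-1,1,2).astype(np.float64),K,np.array([c['k1'],0,0,0.]),).reshape(H,W,2)
    P=np.dstack([q*d[...,None],d]);return (P-np.array(c['t']))@np.array(c['R'])
E
python3 - <<'E'
from h import *
for n in('top','scene'):
    z=np.load(f'pics/{n}0.npz');c=calibration(n);P=cloud(c,z['d']);ok=z['d']>0;p=z['p'].astype(int)
    def box(x0,x1,y0,y1,z0,z1,extra=None):
        m=ok&(P[...,0]>x0)&(P[...,0]<x1)&(P[...,1]>y0)&(P[...,1]<y1)&(P[...,2]>z0)&(P[...,2]<z1)
        return m
    t=box(.3,.8,-.1,.3,-.02,.02);print(n,'table z',np.median(P[t][:,2]),P[t][:,2].std())
    m=box(.47,.66,.01,.27,.022,.1)
    q=P[m][:,:2].astype(np.float32);print('meter',m.sum(),cv2.minAreaRect(q))
    print(' hist z',np.histogram(P[m][:,2],np.arange(.02,.105,.005)))
    m=box(.47,.66,.01,.27,.062,.14);print(' probe',m.sum(),P[m].mean(0),P[m].min(0),P[m].max(0))
    m=box(.42,.62,-.24,-.09,.04,.12);q=P[m];print(' card',m.sum(),q.min(0),q.max(0),cv2.minAreaRect(q[:,:2].astype(np.float32)))
    print(' pca',np.linalg.svd(q[:,:2]-q[:,:2].mean(0),full_matrices=False)[2][0],q.mean(0))
    m=box(.42,.62,-.24,-.09,.008,.03);q=P[m];print(' stand',m.sum(),q.mean(0),cv2.minAreaRect(q[:,:2].astype(np.float32)))
E
```

```text
top table z -0.00036041750691361913 0.002712794682665799
meter 3677 ((0.5564532279968262, 0.1506439596414566), (0.15662065148353577, 0.24195212125778198), 3.114053249359131)
 hist z (array([   9,  485, 1739,  431,  302,  286,  271,   20,    4,    2,    3,
         33,   41,   11,   12,   28]), array([0.02 , 0.025, 0.03 , 0.035, 0.04 , 0.045, 0.05 , 0.055, 0.06 ,
       0.065, 0.07 , 0.075, 0.08 , 0.085, 0.09 , 0.095, 0.1  ]))
 probe 195 [0.56827168 0.20087179 0.09377124] [0.55540454 0.17886425 0.06228873] [0.58355625 0.2186658  0.12085001]
 card 289 [ 0.48083796 -0.21063705  0.04012169] [ 0.59035672 -0.14326408  0.09846685] ((0.5433679223060608, -0.16791829466819763), (0.05970987677574158, 0.11162596940994263), 70.781494140625)
 pca [-0.94717393  0.32072037] [ 0.5370365  -0.17121713  0.06929404]
 stand 1020 [ 0.49141512 -0.16406794  0.01654541] ((0.4976387321949005, -0.1529736965894699), (0.1691698431968689, 0.12113487720489502), 7.670741558074951)
scene table z 0.001278665346539391 0.0033160588805185715
meter 3471 ((0.5683203339576721, 0.15642550587654114), (0.15197184681892395, 0.2577386200428009), 10.434996604919434)
 hist z (array([ 105,  198, 1472,  436,  394,  253,  275,   78,   15,   14,   34,
         46,   59,   28,   26,   38]), array([0.02 , 0.025, 0.03 , 0.035, 0.04 , 0.045, 0.05 , 0.055, 0.06 ,
       0.065, 0.07 , 0.075, 0.08 , 0.085, 0.09 , 0.095, 0.1  ]))
 probe 347 [0.56477564 0.19921665 0.09098394] [0.47135354 0.17767774 0.06316045] [0.58663798 0.26996263 0.12203228]
 card 737 [ 0.48100761 -0.21287759  0.0402183 ] [ 0.58976366 -0.14253739  0.09797011] ((0.5359597206115723, -0.19146567583084106), (0.09081028401851654, 0.07557836174964905), 22.658254623413086)
 pca [-0.94718834 -0.32067779] [ 0.52310235 -0.16344042  0.06914218]
 stand 906 [ 0.49111866 -0.16000585  0.01771753] ((0.48048684000968933, -0.15816092491149902), (0.17144875228405, 0.08172480016946793), 36.32585906982422)
```

```bash
python3 - <<'E'
from h import *
z=np.load('pics/top0.npz');c=calibration('top');p=z['p']
for n,a in dict(lamp=(209.6,220.4),zero=(226.3,219.9),power=(242.3,219.4)).items(): print(n,onz(c,*a,.04))
# meter panel contour: front top edge unclear; use back/left/right edges
g=p.min(2).astype(np.uint8)
m=(g>110).astype(np.uint8)[175:240,165:258]
con=max(cv2.findContours(m,0,1)[0],key=cv2.contourArea).reshape(-1,2)+[165,175]
print('left edge z.032',[ (v,np.round(onz(c,con[con[:,1]==v][:,0].min()-.0,v,.032),4)[:2].tolist()) for v in (186,192,215,225,230)])
print('right',[ (v,np.round(onz(c,con[con[:,1]==v][:,0].max(),v,.032),4)[:2].tolist()) for v in (205,215,225,230)])
print('back.032',[ (u,np.round(onz(c,u,con[con[:,0]==u][:,1].min(),.032),4)[:2].tolist()) for u in (175,180,185,190,195)])
print('front.016',[ (u,np.round(onz(c,u,con[con[:,0]==u][:,1].max(),.0),4)[:2].tolist()) for u in (180,195,210,225,240)])
# scene: bright blob round key & keys
P=cloud(c,z['d']);
m=(z['d']>0)&(P[...,0]>.5)&(P[...,0]<.56)&(P[...,1]>.03)&(P[...,1]<.19)&(P[...,2]>.037)&(P[...,2]<.046)
n,l,st,ce=cv2.connectedComponentsWithStats(m.astype(np.uint8))
for i in range(1,n):
    if st[i,4]>15: print('key?',st[i],ce[i],np.median(P[l==i],axis=0))
cs=calibration('scene')
s=np.load('pics/scene0.npz');a=s['p'];x=cv2.resize(a[190:250,150:280],(780,360),interpolation=2)
b=cv2.resize(a[170:225,300:365],(280,237),interpolation=2)
o=np.zeros((600,780,3),np.uint8);o[:360]=x;o[360:597,:280]=b
y=cv2.resize(p[180:238,165:258],(384,239),interpolation=2);o[360:599,300:684]=y
save('crop1.png',o)
E
```

```text
lamp [0.53774148 0.13481626 0.04      ]
zero [0.53941016 0.09253715 0.04      ]
power [0.541058   0.05202885 0.04      ]
left edge z.032 [(186, [0.6272, 0.2328]), (192, [0.6114, 0.2322]), (215, [0.5516, 0.2298]), (225, [0.5259, 0.2288]), (230, [0.5132, 0.2283])]
right [(205, [0.5793, 0.033]), (215, [0.5535, 0.0302]), (225, [0.5278, 0.0299]), (230, [0.515, 0.0323])]
back.032 [(175, [0.6325, 0.2279]), (180, [0.6326, 0.2149]), (185, [0.6327, 0.2019]), (190, [0.6328, 0.189]), (195, [0.633, 0.176])]
front.016 [(180, [0.5108, 0.2161]), (195, [0.5112, 0.1767]), (210, [0.5116, 0.1374]), (225, [0.5146, 0.0981]), (240, [0.515, 0.0588])]
key? [207 214   5  13  62] [209.01612903 219.83870968] [0.53895881 0.13635539 0.03989055]
key? [239 215   8   9  51] [242.54901961 219.        ] [0.54212432 0.05046741 0.03964228]
key? [222 216  10   9  65] [226.09230769 219.44615385] [0.54128579 0.09340624 0.03964965]
```

View pics/crop1.png

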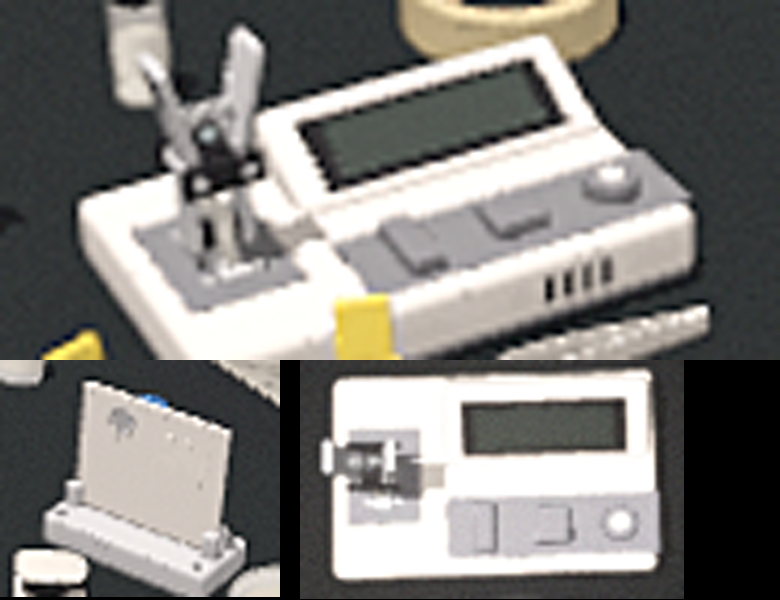

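```bash
cat >> h.py <<'E'
from scipy.spatial.transform import Rotation as Ro
YAW=np.radians(2.2)
def go(target,yaw=None):
    o=get_obs();q=o['tool_rot'];R=Ro.from_quat([q[1],q[2],q[3],q[0]]).as_matrix()
    d=R.T@(np.array(target)-o['eef_pos']); print('tcp',np.round(o['eef_pos'],4),'shift mm',np.round(d*1000,1),'toolz',np.round(R[:,2],4))
    a=np.degrees(np.arctan2(R[1,1],R[0,1]))
    if yaw is not None:
        w=((np.degrees(yaw)+90-a)+90)%180-90; print('ydir',round(a,2),'wz',round(-w,2))
E
python3 - <<'E'
from h import *
go([.541,.051,.13],YAW)
z=np.load('pics/top0.npz');c=calibration('top');P=cloud(c,z['d']);ok=z['d']>0
for n in ('top','scene'):
    z=np.load(f'pics/{n}0.npz');c=calibration(n);P=cloud(c,z['d']);ok=z['d']>0
    m=ok&(P[...,0]>.3)&(P[...,0]<.66)&(P[...,1]>.22)&(P[...,1]<.6)&(P[...,2]<.3);print('case max z',np.percentile(P[m][:,2],[50,99,100]))
    m=ok&(P[...,0]>.53)&(P[...,0]<.61)&(P[...,1]>.15)&(P[...,1]<.25)&(P[...,2]>.1)&(P[...,2]<.14)
    k,l,st,ce=cv2.connectedComponentsWithStats(m.astype(np.uint8))
    for i in range(1,k):
        q=P[l==i]
        if len(q)>8: print(n,'lever',len(q),q.mean(0),q.min(0),q.max(0))
E
```

```text
tcp [0.1778 0.6506 0.2176] shift mm [-508.4 -482.5   88.5] toolz [-3.0e-04 -1.7e-03 -1.0e+00]
ydir 74.72 wz -17.48
case max z [0.03493952 0.06749013 0.08494147]
top lever 20 [0.56993751 0.18199401 0.11685498] [0.56107029 0.17886425 0.1005019 ] [0.57970924 0.18844074 0.12061399]
top lever 41 [0.56879376 0.2145051  0.11207767] [0.55963083 0.20966913 0.10037201] [0.5781358  0.2186658  0.12085001]
case max z [0.03639482 0.06784318 0.08490116]
scene lever 57 [0.56918998 0.18257862 0.11124403] [0.55918513 0.17767774 0.10014716] [0.58205789 0.18672874 0.1215428 ]
scene lever 40 [0.56624742 0.21464896 0.11275292] [0.55914403 0.21031585 0.10023583] [0.57806205 0.21814882 0.12203228]
```

>>> {"name": "drive_tool", "arguments": {
  "increments": [
    {"dx": -0.036, "dy": -0.0345, "claw": 0},
    {"dx": -0.036, "dy": -0.0345, "claw": 0},
    {"dx": -0.036, "dy": -0.0345, "claw": 0},
    {"dx": -0.036, "dy": -0.0345, "claw": 0},
    {"dx": -0.036, "dy": -0.0345, "claw": 0},
    {"dx": -0.036, "dy": -0.0345, "claw": 0},
    {"dx": -0.036, "dy": -0.0345, "claw": 0},
    {"dx": -0.036, "dy": -0.0345, "claw": 0},
    {"dx": -0.036, "dy": -0.0345, "claw": 0},
    {"dx": -0.036, "dy": -0.0345, "claw": 0},
    {"dx": -0.036, "dy": -0.0345, "claw": 0},
    {"dx": -0.036, "dy": -0.0345, "claw": 0},
    {"dx": -0.036, "dy": -0.0345, "claw": 0},
    {"dx": -0.036, "dy": -0.0345, "claw": 0},
    {"wz": -8.75},
    {"wz": -8.75},
    {}
  ]
}}

```text
schema error: expected keys claw, dx, dy, dz, wx, wy, wz
```

>>> {"name": "drive_tool", "arguments": {
  "increments": [
    {"dx": -0.036, "dy": -0.0345, "dz": 0, "wx": 0, "wy": 0, "wz": 0, "claw": 0},
    {"dx": -0.036, "dy": -0.0345, "dz": 0, "wx": 0, "wy": 0, "wz": 0, "claw": 0},
    {"dx": -0.036, "dy": -0.0345, "dz": 0, "wx": 0, "wy": 0, "wz": 0, "claw": 0},
    {"dx": -0.036, "dy": -0.0345, "dz": 0, "wx": 0, "wy": 0, "wz": 0, "claw": 0},
    {"dx": -0.036, "dy": -0.0345, "dz": 0, "wx": 0, "wy": 0, "wz": 0, "claw": 0},
    {"dx": -0.036, "dy": -0.0345, "dz": 0, "wx": 0, "wy": 0, "wz": 0, "claw": 0},
    {"dx": -0.036, "dy": -0.0345, "dz": 0, "wx": 0, "wy": 0, "wz": 0, "claw": 0},
    {"dx": -0.036, "dy": -0.0345, "dz": 0, "wx": 0, "wy": 0, "wz": 0, "claw": 0},
    {"dx": -0.036, "dy": -0.0345, "dz": 0, "wx": 0, "wy": 0, "wz": 0, "claw": 0},
    {"dx": -0.036, "dy": -0.0345, "dz": 0, "wx": 0, "wy": 0, "wz": 0, "claw": 0},
    {"dx": -0.036, "dy": -0.0345, "dz": 0, "wx": 0, "wy": 0, "wz": 0, "claw": 0},
    {"dx": -0.036, "dy": -0.0345, "dz": 0, "wx": 0, "wy": 0, "wz": 0, "claw": 0},
    {"dx": -0.036, "dy": -0.0345, "dz": 0, "wx": 0, "wy": 0, "wz": 0, "claw": 0},
    {"dx": -0.036, "dy": -0.0345, "dz": 0, "wx": 0, "wy": 0, "wz": 0, "claw": 0},
    {"dx": 0, "dy": 0, "dz": 0, "wx": 0, "wy": 0, "wz": -8.75, "claw": 0},
    {"dx": 0, "dy": 0, "dz": 0, "wx": 0, "wy": 0, "wz": -8.75, "claw": 0},
    {"dx": 0, "dy": 0, "dz": 0, "wx": 0, "wy": 0, "wz": 0, "claw": 0}
  ]
}}

```text
t: 2.22
eef_pos: [0.5365, 0.0522, 0.2182]
tool_rot: [-0.0, -0.019, 1.0, -0.0]
contact_force: [0.5, -0.1, 0.7]
gripper_width: -0.003
grasp_force: 0.0
```

```bash
python3 - <<'E'
from h import *
go([.541,.051,.08],YAW); o=get_obs();print(o['t'],o['contact_force'],o['gripper_width'])
E
```

```text
tcp [0.5365 0.0522 0.2182] shift mm [ -4.6  -1.3 138.2] toolz [-8.e-04 -0.e+00 -1.e+00]
ydir 92.12 wz -0.08
2.225 [ 0.50600066 -0.09667295  0.70055352] -0.003262378815823037
```

>>> {"name": "drive_tool", "arguments": {
  "increments": [
    {"dx": -0.0046, "dy": -0.001, "dz": 0.045, "wx": 0, "wy": 0, "wz": 0, "claw": 0},
    {"dx": 0, "dy": 0, "dz": 0.045, "wx": 0, "wy": 0, "wz": 0, "claw": 0},
    {"dx": 0, "dy": 0, "dz": 0.035, "wx": 0, "wy": 0, "wz": 0, "claw": 0},
    {"dx": 0, "dy": 0, "dz": 0.013, "wx": 0, "wy": 0, "wz": 0, "claw": 0},
    {"dx": 0, "dy": 0, "dz": 0, "wx": 0, "wy": 0, "wz": 0, "claw": 0},
    {"dx": 0, "dy": 0, "dz": 0.007, "wx": 0, "wy": 0, "wz": 0, "claw": 0},
    {"dx": 0, "dy": 0, "dz": 0.005, "wx": 0, "wy": 0, "wz": 0, "claw": 0},
    {"dx": 0, "dy": 0, "dz": 0.004, "wx": 0, "wy": 0, "wz": 0, "claw": 0},
    {"dx": 0, "dy": 0, "dz": 0, "wx": 0, "wy": 0, "wz": 0, "claw": 0}
  ]
}}

```text
t: 3.35
eef_pos: [0.5413, 0.0515, 0.0644]
tool_rot: [-0.0, -0.019, 1.0, 0.0]
contact_force: [-0.2, -0.8, 0.3]
gripper_width: -0.001
grasp_force: 0.0
```

>>> {"name": "drive_tool", "arguments": {
  "increments": [
    {"dx": 0, "dy": 0, "dz": 0.002, "wx": 0, "wy": 0, "wz": 0, "claw": 0},
    {"dx": 0, "dy": 0, "dz": 0.002, "wx": 0, "wy": 0, "wz": 0, "claw": 0},
    {"dx": 0, "dy": 0, "dz": 0, "wx": 0, "wy": 0, "wz": 0, "claw": 0}
  ]
}}

```text
t: 3.72
eef_pos: [0.5413, 0.0515, 0.0603]
tool_rot: [-0.0, -0.019, 1.0, -0.0]
contact_force: [0.4, 0.4, 0.7]
gripper_width: 0.002
grasp_force: 0.0
```

>>> {"name": "drive_tool", "arguments": {
  "increments": [
    {"dx": 0, "dy": 0, "dz": 0.002, "wx": 0, "wy": 0, "wz": 0, "claw": 0},
    {"dx": 0, "dy": 0, "dz": 0, "wx": 0, "wy": 0, "wz": 0, "claw": 0}
  ]
}}

```text
t: 3.98
eef_pos: [0.5413, 0.0515, 0.0584]
tool_rot: [-0.0, -0.019, 1.0, -0.0]
contact_force: [0.2, 0.1, 0.5]
gripper_width: -0.0
grasp_force: 0.0
```

>>> {"name": "drive_tool", "arguments": {
  "increments": [
    {"dx": 0, "dy": 0, "dz": 0.002, "wx": 0, "wy": 0, "wz": 0, "claw": 0},
    {"dx": 0, "dy": 0, "dz": 0, "wx": 0, "wy": 0, "wz": 0, "claw": 0}
  ]
}}

```text
t: 4.22
eef_pos: [0.5413, 0.0515, 0.0563]
tool_rot: [-0.0, -0.019, 1.0, -0.0]
contact_force: [0.2, -0.6, -0.3]
gripper_width: 0.003
grasp_force: 0.0
```

```bash
python3 - <<'E'
from h import *
p,d=read_camera('scene');q,e=read_camera('top')
o=np.zeros((400,800,3),np.uint8);o[:,:400]=cv2.resize(p[160:260,180:280],(400,400),interpolation=2);o[:,400:]=cv2.resize(q[160:260,180:280],(400,400),interpolation=2);save('a1.png',o)
np.savez('pics/a1.npz',p=p,d=d,q=q,e=e)
E
```

```text
(no output)
```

View pics/a1.png

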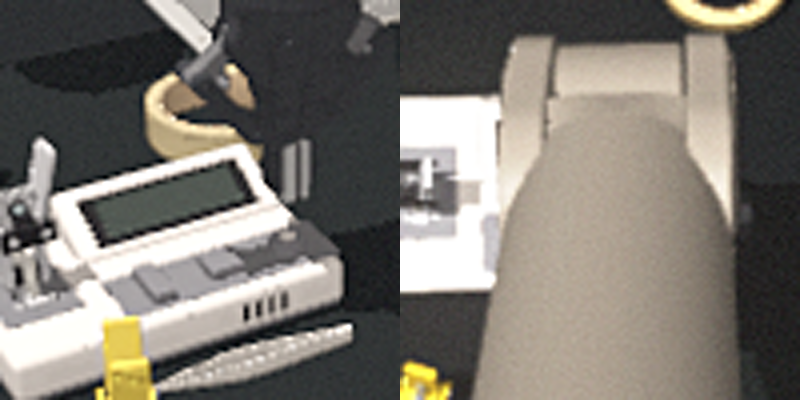

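```bash
python3 - <<'E'
from h import *
z=np.load('pics/a1.npz');c=calibration('scene');P=cloud(c,z['d'])
print(proj(c,[.5413,.0515,.0313]),proj(c,[.541,.051,.04]))
for r in range(192,214,3): print(r,[np.round(P[r,u],3).tolist() for u in (250,253,256)])
o=get_obs();print(o['eef_pos'],o['q'],o['t'])
E
```

```text
(np.float64(251.64093829392422), np.float64(222.6934872243258), np.float64(1.07201282255247)) (np.float64(251.89045825824678), np.float64(219.48688733682508), np.float64(1.0676648852913655))
192 [[0.529, 0.062, 0.12], [0.529, 0.054, 0.118], [0.527, 0.048, 0.118]]
195 [[0.528, 0.062, 0.113], [0.536, 0.051, 0.106], [0.53, 0.047, 0.109]]
198 [[0.534, 0.059, 0.102], [0.531, 0.053, 0.102], [0.53, 0.046, 0.101]]
201 [[0.535, 0.058, 0.094], [0.531, 0.053, 0.095], [0.531, 0.046, 0.093]]
204 [[0.533, 0.06, 0.088], [0.532, 0.053, 0.086], [0.531, 0.046, 0.085]]
207 [[0.534, 0.059, 0.079], [0.533, 0.053, 0.078], [0.532, 0.045, 0.076]]
210 [[0.633, 0.009, 0.003], [0.633, 0.001, 0.0], [0.627, -0.005, 0.002]]
213 [[0.576, 0.038, 0.034], [0.618, 0.009, 0.002], [0.62, -0.001, -0.002]]
[0.54138666 0.05152584 0.0564601 ] [-0.41319627  0.4893081   0.2582368   2.01383105 -0.19660024  0.66179498
  1.58117168] 4.325
```

>>> {"name": "drive_tool", "arguments": {
  "increments": [
    {"dx": 0, "dy": 0, "dz": 0.005, "wx": 0, "wy": 0, "wz": 0, "claw": 0},
    {"dx": 0, "dy": 0, "dz": 0.005, "wx": 0, "wy": 0, "wz": 0, "claw": 0},
    {"dx": 0, "dy": 0, "dz": 0.005, "wx": 0, "wy": 0, "wz": 0, "claw": 0},
    {"dx": 0, "dy": 0, "dz": 0.005, "wx": 0, "wy": 0, "wz": 0, "claw": 0},
    {"dx": 0, "dy": 0, "dz": 0, "wx": 0, "wy": 0, "wz": 0, "claw": 0}
  ]
}}

```text
t: 4.95
eef_pos: [0.541, 0.0514, 0.036]
tool_rot: [-0.001, -0.019, 1.0, -0.0]
contact_force: [0.1, 0.2, 0.7]
gripper_width: -0.0
grasp_force: 0.0
```

```bash
python3 - <<'E'
from h import *
p,d=read_camera('scene');c=calibration('scene');P=cloud(c,d)
for r in range(195,222,3): print(r,[np.round(P[r,u],3).tolist() for u in (250,253,256)])
o=get_obs();print(o['eef_pos'],o['contact_force'],o['t'])
np.savez('pics/a2.npz',p=p,d=d)
E
```

```text
195 [[0.524, 0.064, 0.116], [0.527, 0.055, 0.112], [0.529, 0.047, 0.109]]
198 [[0.529, 0.062, 0.106], [0.53, 0.054, 0.103], [0.527, 0.048, 0.103]]
201 [[0.53, 0.061, 0.097], [0.531, 0.053, 0.095], [0.53, 0.047, 0.093]]
204 [[0.53, 0.061, 0.089], [0.529, 0.054, 0.088], [0.529, 0.047, 0.086]]
207 [[0.533, 0.059, 0.08], [0.527, 0.055, 0.082], [0.531, 0.046, 0.077]]
210 [[0.535, 0.059, 0.071], [0.533, 0.052, 0.07], [0.528, 0.047, 0.071]]
213 [[0.534, 0.059, 0.064], [0.53, 0.054, 0.064], [0.529, 0.047, 0.063]]
216 [[0.54, 0.056, 0.051], [0.529, 0.055, 0.057], [0.529, 0.047, 0.055]]
219 [[0.543, 0.055, 0.041], [0.539, 0.049, 0.042], [0.537, 0.042, 0.041]]
[0.54124248 0.05146799 0.03623218] [-0.08202339  0.14009174 -0.04675127] 5.0
```

>>> {"name": "drive_tool", "arguments": {
  "increments": [
    {"dx": 0, "dy": 0, "dz": 0.005, "wx": 0, "wy": 0, "wz": 0, "claw": 0},
    {"dx": 0, "dy": 0, "dz": 0.004, "wx": 0, "wy": 0, "wz": 0, "claw": 0},
    {"dx": 0, "dy": 0, "dz": 0.003, "wx": 0, "wy": 0, "wz": 0, "claw": 0},
    {"dx": 0, "dy": 0, "dz": 0.002, "wx": 0, "wy": 0, "wz": 0, "claw": 0},
    {"dx": 0, "dy": 0, "dz": 0, "wx": 0, "wy": 0, "wz": 0, "claw": 0}
  ]
}}

```text
t: 5.62
eef_pos: [0.5415, 0.0515, 0.0232]
tool_rot: [-0.0, -0.019, 1.0, 0.0]
contact_force: [-2.7, 0.5, 10.2]
gripper_width: -0.0
grasp_force: 4.9
```

>>> {"name": "drive_tool", "arguments": {
  "increments": [
    {"dx": 0, "dy": 0, "dz": 0.002, "wx": 0, "wy": 0, "wz": 0, "claw": 0},
    {"dx": 0, "dy": 0, "dz": 0, "wx": 0, "wy": 0, "wz": 0, "claw": 0}
  ]
}}

```text
t: 5.88
eef_pos: [0.5415, 0.0516, 0.0227]
tool_rot: [-0.0, -0.019, 1.0, 0.001]
contact_force: [-8.3, 0.4, 28.4]
gripper_width: 0.001
grasp_force: 14.0
```

>>> {"name": "drive_tool", "arguments": {
  "increments": [
    {"dx": 0, "dy": 0, "dz": 0.002, "wx": 0, "wy": 0, "wz": 0, "claw": 0},
    {"dx": 0, "dy": 0, "dz": 0, "wx": 0, "wy": 0, "wz": 0, "claw": 0}
  ]
}}

```text
t: 6.12
eef_pos: [0.5416, 0.0516, 0.0223]
tool_rot: [-0.0, -0.019, 1.0, 0.001]
contact_force: [-14.8, -1.1, 45.9]
gripper_width: 0.003
grasp_force: 23.0
```

>>> {"name": "drive_tool", "arguments": {
  "increments": [
    {"dx": 0, "dy": 0, "dz": -0.007, "wx": 0, "wy": 0, "wz": 0, "claw": 0},
    {"dx": 0, "dy": 0, "dz": 0, "wx": 0, "wy": 0, "wz": 0, "claw": 0}
  ]
}}

```text
t: 6.38
eef_pos: [0.542, 0.0516, 0.0261]
tool_rot: [0.001, -0.019, 1.0, 0.0]
contact_force: [1.0, 1.3, 2.2]
gripper_width: -0.002
grasp_force: 0.9
```

```bash
python3 - <<'E'
from h import *
p,d=read_camera('scene');c=calibration('scene')
save('a3.png',cv2.resize(p[150:250,190:310],(600,500),interpolation=2))
E
```

```text
(no output)
```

View pics/a3.png

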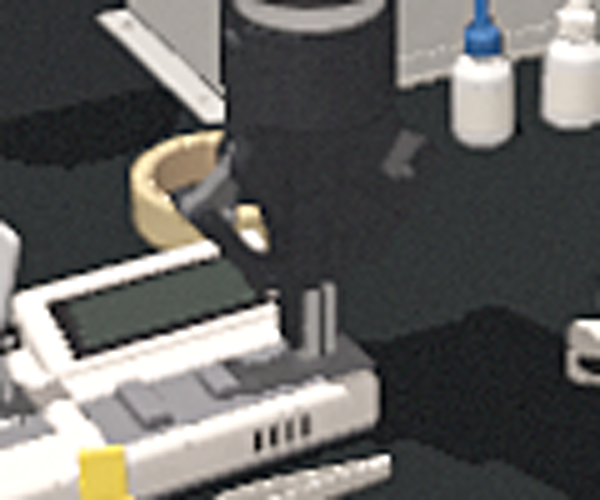

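>>> {"name": "drive_tool", "arguments": {
  "increments": [
    {"dx": 0, "dy": 0, "dz": -0.015, "wx": 0, "wy": 0, "wz": 0, "claw": 0},
    {"dx": 0, "dy": 0, "dz": -0.025, "wx": 0, "wy": 0, "wz": 0, "claw": 0},
    {"dx": 0.0033, "dy": 0.0395, "dz": 0, "wx": 0, "wy": 0, "wz": 0, "claw": 0},
    {"dx": 0.0033, "dy": 0.0395, "dz": 0, "wx": 0, "wy": 0, "wz": 0, "claw": 0},
    {"dx": 0, "dy": 0, "dz": 0, "wx": 0, "wy": 0, "wz": 10, "claw": 0},
    {"dx": 0, "dy": 0, "dz": 0, "wx": 0, "wy": 0, "wz": 10, "claw": 0},
    {"dx": 0, "dy": 0, "dz": 0, "wx": 0, "wy": 0, "wz": 10, "claw": 0},
    {"dx": 0, "dy": 0, "dz": 0, "wx": 0, "wy": 0, "wz": 10, "claw": 0},
    {"dx": 0, "dy": 0, "dz": 0, "wx": 0, "wy": 0, "wz": 10, "claw": 0},
    {"dx": 0, "dy": 0, "dz": 0, "wx": 0, "wy": 0, "wz": 10, "claw": 0},
    {"dx": 0, "dy": 0, "dz": 0, "wx": 0, "wy": 0, "wz": 10, "claw": 0},
    {"dx": 0, "dy": 0, "dz": 0, "wx": 0, "wy": 0, "wz": 10, "claw": 0},
    {"dx": 0, "dy": 0, "dz": 0, "wx": 0, "wy": 0, "wz": 10, "claw": 0},
    {"dx": 0, "dy": 0, "dz": 0, "wx": 0, "wy": 0, "wz": 0, "claw": 0}
  ]
}}

```text
t: 8.18
eef_pos: [0.5316, 0.1304, 0.0655]
tool_rot: [0.0, 0.693, 0.721, -0.0]
contact_force: [0.7, 0.3, -0.0]
gripper_width: -0.0
grasp_force: 0.0
```

```bash
python3 - <<'E'
from h import *
go([.5325,.1305,.033],YAW)
p,d=read_camera('scene');c=calibration('scene');P=cloud(c,d);np.savez('pics/a4.npz',p=p,d=d)
K=proj(c,[.5325,.1305,.07]);print(K)
m=(d>0)&(abs(P[...,0]-.5325)<.03)&(abs(P[...,1]-.1305)<.03)&(P[...,2]>.05)&(P[...,2]<.085)
q=P[m];print('tips',m.sum(),q.min(0),q.max(0),q.mean(0))
o=get_obs();print(o['q'],o['t'])
E
```

```text
tcp [0.5316 0.1304 0.0655] shift mm [ 0.1  1.  32.5] toolz [-5.e-04 -5.e-04 -1.e+00]
ydir 2.32 wz -89.88
(np.float64(220.78574437441756), np.float64(218.91090692905308), np.float64(1.0147776550287957))
tips 14 [0.52383402 0.12119563 0.0792841 ] [0.53341494 0.14065817 0.08492063] [0.52620124 0.13281938 0.08203597]
[-0.86756786  0.56158208  0.67519647  2.02050537 -0.51921108  0.7346003
  0.17186647] 8.225
```

>>> {"name": "drive_tool", "arguments": {
  "increments": [
    {"dx": 0, "dy": 0, "dz": 0.02, "wx": 0, "wy": 0, "wz": 0, "claw": 0},
    {"dx": 0, "dy": 0, "dz": 0.0125, "wx": 0, "wy": 0, "wz": 0, "claw": 0},
    {"dx": 0, "dy": 0, "dz": 0.004, "wx": 0, "wy": 0, "wz": 0, "claw": 0},
    {"dx": 0, "dy": 0, "dz": 0.003, "wx": 0, "wy": 0, "wz": 0, "claw": 0},
    {"dx": 0, "dy": 0, "dz": 0.002, "wx": 0, "wy": 0, "wz": 0, "claw": 0},
    {"dx": 0, "dy": 0, "dz": 0.001, "wx": 0, "wy": 0, "wz": 0, "claw": 0},
    {"dx": 0, "dy": 0, "dz": 0, "wx": 0, "wy": 0, "wz": 0, "claw": 0}
  ]
}}

```text
t: 9.1
eef_pos: [0.5315, 0.1299, 0.0233]
tool_rot: [-0.0, 0.693, 0.721, -0.0]
contact_force: [-2.4, -1.4, 4.3]
gripper_width: 0.002
grasp_force: 2.4
```

>>> {"name": "drive_tool", "arguments": {
  "increments": [
    {"dx": 0, "dy": 0, "dz": 0.0015, "wx": 0, "wy": 0, "wz": 0, "claw": 0},
    {"dx": 0, "dy": 0, "dz": 0, "wx": 0, "wy": 0, "wz": 0, "claw": 0}
  ]
}}

```text
t: 9.35
eef_pos: [0.5315, 0.1299, 0.0229]
tool_rot: [-0.001, 0.694, 0.72, 0.0]
contact_force: [-7.3, -2.4, 18.9]
gripper_width: -0.005
grasp_force: 9.3
```

>>> {"name": "drive_tool", "arguments": {
  "increments": [
    {"dx": 0, "dy": 0, "dz": -0.01, "wx": 0, "wy": 0, "wz": 0, "claw": 0},
    {"dx": 0, "dy": 0, "dz": -0.02, "wx": 0, "wy": 0, "wz": 0, "claw": 0},
    {"dx": -0.0185, "dy": 0.0035, "dz": 0, "wx": 0, "wy": 0, "wz": 0, "claw": 0},
    {"dx": -0.0185, "dy": 0.0035, "dz": 0, "wx": 0, "wy": 0, "wz": 0, "claw": 0},
    {"dx": 0, "dy": 0, "dz": 0.012, "wx": 0, "wy": 0, "wz": 0, "claw": 0},
    {"dx": 0, "dy": 0, "dz": 0.009, "wx": 0, "wy": 0, "wz": 0, "claw": 0},
    {"dx": 0, "dy": 0, "dz": 0.004, "wx": 0, "wy": 0, "wz": 0, "claw": 0},
    {"dx": 0, "dy": 0, "dz": 0.003, "wx": 0, "wy": 0, "wz": 0, "claw": 0},
    {"dx": 0, "dy": 0, "dz": 0.001, "wx": 0, "wy": 0, "wz": 0, "claw": 0},
    {"dx": 0, "dy": 0, "dz": 0.001, "wx": 0, "wy": 0, "wz": 0, "claw": 0},
    {"dx": 0, "dy": 0, "dz": 0, "wx": 0, "wy": 0, "wz": 0, "claw": 0}
  ]
}}

```text
t: 10.72
eef_pos: [0.5393, 0.0938, 0.0229]
tool_rot: [-0.001, 0.693, 0.721, -0.0]
contact_force: [-8.2, 0.2, 22.8]
gripper_width: -0.001
grasp_force: 11.5
```

>>> {"name": "drive_tool", "arguments": {
  "increments": [
    {"dx": 0, "dy": 0, "dz": -0.02, "wx": 0, "wy": 0, "wz": 0, "claw": 0},
    {"dx": 0, "dy": 0, "dz": -0.05, "wx": 0, "wy": 0, "wz": 0, "claw": 0},
    {"dx": 0, "dy": 0, "dz": -0.06, "wx": 0, "wy": 0, "wz": 0, "claw": 0.065},
    {"dx": 0.0345, "dy": 0.0113, "dz": -0.01, "wx": 0, "wy": 0, "wz": 0, "claw": 0.065},
    {"dx": 0.0345, "dy": 0.0113, "dz": 0, "wx": 0, "wy": 0, "wz": 0, "claw": 0.065},
    {"dx": 0.0345, "dy": 0.0113, "dz": 0, "wx": 0, "wy": 0, "wz": 0, "claw": 0.065},
    {"dx": 0, "dy": 0, "dz": 0, "wx": 0, "wy": 0, "wz": -10, "claw": 0.065},
    {"dx": 0, "dy": 0, "dz": 0, "wx": 0, "wy": 0, "wz": -10, "claw": 0.065},
    {"dx": 0, "dy": 0, "dz": 0, "wx": 0, "wy": 0, "wz": -10, "claw": 0.065},
    {"dx": 0, "dy": 0, "dz": 0, "wx": 0, "wy": 0, "wz": -10, "claw": 0.065},
    {"dx": 0, "dy": 0, "dz": 0, "wx": 0, "wy": 0, "wz": -10, "claw": 0.065},
    {"dx": 0, "dy": 0, "dz": 0, "wx": 0, "wy": 0, "wz": -10, "claw": 0.065},
    {"dx": 0, "dy": 0, "dz": 0, "wx": 0, "wy": 0, "wz": -10, "claw": 0.065},
    {"dx": 0, "dy": 0, "dz": 0, "wx": 0, "wy": 0, "wz": -10, "claw": 0.065},
    {"dx": 0, "dy": 0, "dz": 0, "wx": 0, "wy": 0, "wz": -9.8, "claw": 0.065},
    {"dx": 0, "dy": 0, "dz": 0, "wx": 0, "wy": 0, "wz": 0, "claw": 0.065}
  ]
}}

```text
t: 12.72
eef_pos: [0.5703, 0.1984, 0.1619]
tool_rot: [0.0, -0.017, 1.0, 0.0]
contact_force: [0.4, 0.4, 0.0]
gripper_width: 0.757
grasp_force: 0.0
```

```bash
python3 - <<'E'
from h import *
go([.569,.1985,.075],YAW)
p,d=read_camera('scene');c=calibration('scene');P=cloud(c,d);np.savez('pics/a5.npz',p=p,d=d)
o=get_obs();print(o['gripper_width'],o['t'],proj(c,[.569,.1985,.14]))
save('a5.png',cv2.resize(p[130:250,140:260],(560,560),interpolation=2))
E
```

```text
tcp [0.5703 0.1984 0.1619] shift mm [ 1.4  0.1 86.9] toolz [ 7.e-04  5.e-04 -1.e+00]
ydir 91.93 wz -0.27
0.7581701326480877 12.775 (np.float64(182.56402723469574), np.float64(190.28756958366023), np.float64(0.981396529016643))
```

View pics/a5.png

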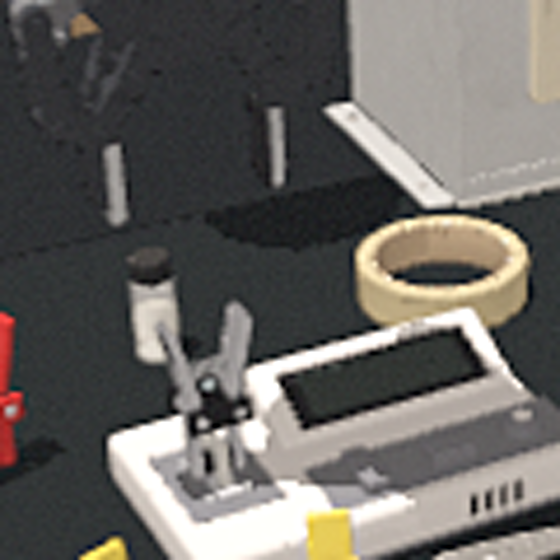

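```bash
python3 - <<'E'
from h import *
z=np.load('pics/a5.npz');c=calibration('scene');P=cloud(c,z['d']);d=z['d']
for u,v in((165,177.5),(200,169.5)):
    o,r=ray(c,u,v);print('tip',o+r*(.559-o[0])/r[0])
for y0,y1 in((.21,.255),(.14,.19)):
  m=(d>0)&(P[...,0]>.54)&(P[...,0]<.6)&(P[...,1]>y0)&(P[...,1]<y1)&(P[...,2]>.15)&(P[...,2]<.21)
  q=P[m];print(m.sum(),q.min(0),q.max(0),np.median(q,axis=0))
E
```

```text
tip [0.559      0.23538015 0.1836989 ]
tip [0.559      0.16098902 0.18423571]
92 [0.55510482 0.2294817  0.18288601] [0.57575329 0.24424389 0.20939368] [0.56035686 0.23668642 0.19857034]
98 [0.55705514 0.15173715 0.18200665] [0.58092289 0.16626245 0.20991499] [0.56445409 0.16371966 0.19732224]
```

>>> {"name": "drive_tool", "arguments": {
  "increments": [
    {"dx": 0.0014, "dy": 0, "dz": 0.03, "wx": 0, "wy": 0, "wz": -0.27, "claw": 0.065},
    {"dx": 0, "dy": 0, "dz": 0.025, "wx": 0, "wy": 0, "wz": 0, "claw": 0.065},
    {"dx": 0, "dy": 0, "dz": 0.015, "wx": 0, "wy": 0, "wz": 0, "claw": 0.065},
    {"dx": 0, "dy": 0, "dz": 0.012, "wx": 0, "wy": 0, "wz": 0, "claw": 0.065},
    {"dx": 0, "dy": 0, "dz": 0.008, "wx": 0, "wy": 0, "wz": 0, "claw": 0.065},
    {"dx": 0, "dy": 0, "dz": 0, "wx": 0, "wy": 0, "wz": 0, "claw": 0.065},
    {"dx": 0, "dy": 0, "dz": 0, "wx": 0, "wy": 0, "wz": 0, "claw": 0.05},
    {"dx": 0, "dy": 0, "dz": 0, "wx": 0, "wy": 0, "wz": 0, "claw": 0.045}
  ],
  "newtons": 20
}}

```text
t: 13.78
eef_pos: [0.5691, 0.1983, 0.0721]
tool_rot: [0.0, -0.02, 1.0, 0.0]
contact_force: [-0.1, 0.5, -0.6]
gripper_width: 0.526
grasp_force: 0.0
```

>>> {"name": "drive_tool", "arguments": {
  "increments": [
    {"dx": 0, "dy": 0, "dz": 0, "wx": 0, "wy": 0, "wz": 0, "claw": 0.04},
    {"dx": 0, "dy": 0, "dz": 0, "wx": 0, "wy": 0, "wz": 0, "claw": 0.034},
    {"dx": 0, "dy": 0, "dz": 0, "wx": 0, "wy": 0, "wz": 0, "claw": 0.028},
    {"dx": 0, "dy": 0, "dz": 0, "wx": 0, "wy": 0, "wz": 0, "claw": 0.022},
    {"dx": 0, "dy": 0, "dz": 0, "wx": 0, "wy": 0, "wz": 0, "claw": 0.015},
    {"dx": 0, "dy": 0, "dz": 0, "wx": 0, "wy": 0, "wz": 0, "claw": 0.01},
    {"dx": 0, "dy": 0, "dz": 0, "wx": 0, "wy": 0, "wz": 0, "claw": 0.01},
    {"dx": 0, "dy": 0, "dz": 0, "wx": 0, "wy": 0, "wz": 0, "claw": 0.01}
  ],
  "newtons": 20
}}

```text
t: 14.78
eef_pos: [0.5685, 0.1983, 0.0713]
tool_rot: [-0.0, -0.02, 1.0, -0.0]
contact_force: [0.1, 0.4, -0.7]
gripper_width: 0.221
grasp_force: 24.0
```

```bash
python3 - <<'E'
from h import *
o=get_obs();print(o['gripper_width']*85.4,o['grasp_force'],o['contact_force'],o['eef_pos'],o['t'])
p,d=read_camera('scene');c=calibration('scene');P=cloud(c,d);np.savez('pics/a6.npz',p=p,d=d)
save('a6.png',cv2.resize(p[150:250,145:245],(600,600),interpolation=2))
E
```

```text
18.845660301505724 24.04832571744919 [ 0.065143    0.35282573 -0.69985103] [0.56847555 0.19831286 0.07129654] 14.775
```

View pics/a6.png

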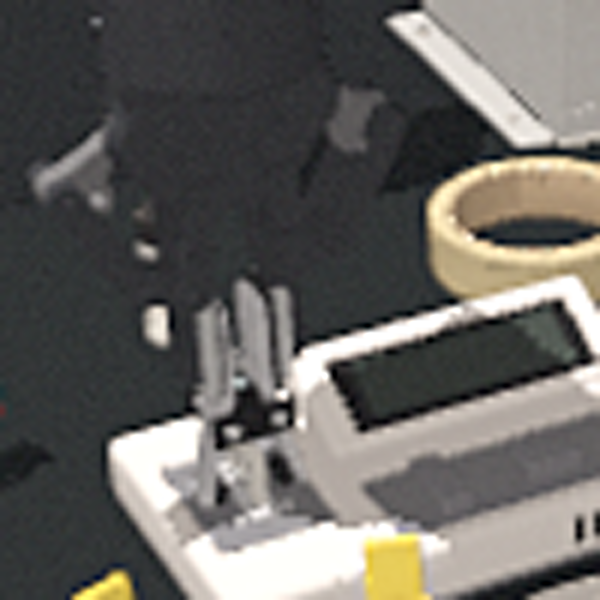

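>>> {"name": "drive_tool", "arguments": {
  "increments": [
    {"dx": 0, "dy": 0, "dz": -0.01, "wx": 0, "wy": 0, "wz": 0, "claw": 0.01},
    {"dx": 0, "dy": 0, "dz": -0.02, "wx": 0, "wy": 0, "wz": 0, "claw": 0.01},
    {"dx": 0, "dy": 0, "dz": -0.03, "wx": 0, "wy": 0, "wz": 0, "claw": 0.01},
    {"dx": 0, "dy": 0, "dz": -0.04, "wx": 0, "wy": 0, "wz": 0, "claw": 0.01},
    {"dx": 0, "dy": 0, "dz": 0, "wx": 0, "wy": 0, "wz": 0, "claw": 0.01}
  ],
  "newtons": 20
}}

```text
t: 15.45
eef_pos: [0.5711, 0.1988, 0.1755]
tool_rot: [0.003, -0.02, 1.0, 0.002]
contact_force: [-0.0, -0.9, -0.9]
gripper_width: 0.222
grasp_force: 24.0
```

```bash
python3 - <<'E'
from h import *
c=calibration('scene');ct=calibration('top')
z=np.load('pics/scene0.npz');P=cloud(c,z['d']);d=z['d'];p=z['p'].astype(int)
m=(d>0)&(P[...,0]>.42)&(P[...,0]<.62)&(P[...,1]>-.24)&(P[...,1]<-.09)&(P[...,2]>.03)&(P[...,2]<.092)&(p.min(2)>100)
m=cv2.erode(m.astype(np.uint8),np.ones((3,3)))>0
q=P[m];
for _ in range(4):
    A=np.c_[q[:,0],q[:,2],np.ones(len(q))];k=np.linalg.lstsq(A,q[:,1],rcond=None)[0];r=q[:,1]-A@k;q=q[abs(r)<2*r.std()]
print('face y= a x+b z+c',k,r.std(),len(q),'yaw',np.degrees(np.arctan(k[0])))
# window: dark pattern
cr=p[176:215,312:362].min(2)
v,u=np.mgrid[176:215,312:362]
W=np.zeros((39,50));
# intersect rays with card face plane, list low pixels in upper part
L=[]
for vv in range(174,205):
  for uu in range(312,360):
    o,r=ray(c,uu,vv); 
    s=(k[0]*o[0]+k[1]*o[2]+k[2]-o[1])/(r[1]-k[0]*r[0]-k[1]*r[2]);X=o+r*s
    L.append((uu,vv,*X,p[vv,uu].mean()))
L=np.array(L)
for vv in range(176,196): print(vv,p[vv,316:350].mean(1).astype(int))
np.save('pics/L.npy',L)
# top: card top edge
t=np.load('pics/top0.npz');Q=cloud(ct,t['d'])
m=(t['d']>0)&(Q[...,0]>.42)&(Q[...,0]<.62)&(Q[...,1]>-.24)&(Q[...,1]<-.09)&(Q[...,2]>.083)&(Q[...,2]<.105)
print(m.sum());yy,xx=np.nonzero(m);r=cv2.minAreaRect(np.c_[xx,yy].astype(np.float32));print(r)
E=np.array([onz(ct,a,b,.095) for a,b in zip(xx,yy)]);vx=cv2.fitLine(E[:,:2].astype(np.float32),2,0,.01,.01).ravel();print('edge',vx,np.degrees(np.arctan2(vx[1],vx[0])),E.min(0),E.max(0))
E
```

```text
face y= a x+b z+c [ 0.41480581 -0.0043553  -0.37892691] 0.0013876705135931193 533 yaw 22.528957792317204
176 [ 54  50  36 134 225 214 219 219 222 232  96  24  29  41  47  46  51  48
  53  51  50  49  50  51  50  49  49  54  50  53  53  50  52  50]
177 [ 54  50  32 125 208 176 202 208 213 234 219 220 231  94  23  34  35  34
  38  41  42  49  48  51  53  51  53  52  51  47  52  49  54  54]
178 [ 50  46  49 141 213 197 199 199 200 206 208 211 231 252 204 119 129 122
 171 105 100  56  43  44  54  52  49  49  50  51  53  53  50  49]
179 [ 48  50  54 143 213 203 200 198 199 199 199 200 206 219 193 229 253 241
 176 122 128 127  82  37  49  51  51  53  50  50  52  53  52  50]
180 [ 48  42  51 141 212 203 200 199 200 201 205 204 200 200 197 206 206 219
 227 251 241 170 129  21  37  46  45  49  55  50  51  50  50  51]
181 [ 51  42  74 162 211 201 199 201 202 197 159 151 159 188 205 199 192 196
 190 221 218 230 254 229  96  19  25  38  42  48  49  50  48  52]
182 [ 52  42  81 167 210 201 201 200 201 184 131 149 151 167 196 204 202 198
 193 198 199 207 204 201 228 255 234  97  24  27  35  43  47
[... 1408 characters left out ...]
02 202 200 199 200 194 200]
193 [ 45  50 140 211 201 201 198 200 200 199 199 199 199 199 199 200 199 199
 199 202 200 199 202 203 202 201 202 201 201 201 201 202 198 199]
194 [ 47  75 159 211 201 200 198 200 199 199 198 200 200 199 198 200 198 199
 199 200 198 199 202 200 202 199 199 202 203 200 204 203 199 201]
195 [ 38  74 166 207 202 200 199 199 199 198 200 200 198 199 200 200 200 200
 199 200 198 199 198 201 201 199 199 202 202 200 205 200 195 200]
85
((330.270751953125, 225.66085815429688), (37.16178894042969, 2.379818916320801), 66.25050354003906)
edge [ 0.920932    0.3897234   0.52238667 -0.16047776] 22.937286 [ 0.48031161 -0.17838567  0.095     ] [ 0.56180517 -0.14140121  0.095     ]
```

```bash
python3 - <<'E'
from h import *
c=calibration('scene');ct=calibration('top')
t=np.load('pics/top0.npz');T=t['p'];s=np.load('pics/scene0.npz')['p']
print('campos',-ct['R'].T@ct['t'],-c['R'].T@c['t'])
L=np.load('pics/L.npy')
b=L[(L[:,5]<185)&(L[:,0]>=324)&(L[:,0]<=332)&(L[:,1]>=180)&(L[:,1]<=189)]
print('window blob face pt mean',b[:,:5].mean(0),'min',b[:,2:5].min(0),'max',b[:,2:5].max(0))
# stand-plane profiles in the top image: sample perpendicular to card at z=.095
n=np.array([-.387,.922,0]);e=np.array([.922,.387,0])
g=cv2.cvtColor(T,cv2.COLOR_RGB2GRAY);gs=cv2.cvtColor(s,cv2.COLOR_RGB2GRAY)
C=np.array([.5215,-.1625,.095])
off=np.arange(-24,25,1.5)*1e-3
print((off*1000))
for im,cc,nm in((g,ct,'top'),(gs,c,'scene')):
    acc=[]
    for a in (-.03,-.02,-.01,0,.01,.02,.03,.035):
        X=[proj(cc,C+e*a+n*o)[:2] for o in off];X=np.array(X,np.float32)
        pr=cv2.remap(im,X[None,:,0],X[None,:,1],1)[0];acc.append(pr);print(nm,a,pr.tolist())
# along-card end profile
al=np.arange(-56,57,2)*1e-3
X=np.array([proj(ct,C+e*a+n*0)[:2] for a in al],np.float32);print('along',list(zip((al*1000).astype(int).tolist(),cv2.remap(g,X[None,:,0],X[None,:,1],1)[0].tolist())))
E
```

```text
campos [0.42409846 0.02095209 1.07387954] [-0.25810724  0.4588539   0.62194046]
window blob face pt mean [ 3.27878788e+02  1.83969697e+02  5.42405375e-01 -1.54280447e-01
  7.95433724e-02] min [ 0.53436926 -0.15761506  0.06801787] max [ 0.55009533 -0.15110133  0.0874736 ]
[-24.  -22.5 -21.  -19.5 -18.  -16.5 -15.  -13.5 -12.  -10.5  -9.   -7.5
  -6.   -4.5  -3.   -1.5   0.    1.5   3.    4.5   6.    7.5   9.   10.5
  12.   13.5  15.   16.5  18.   19.5  21.   22.5  24. ]
top -0.03 [44, 44, 42, 45, 47, 43, 42, 44, 40, 37, 80, 149, 217, 255, 255, 255, 255, 252, 246, 230, 213, 199, 183, 173, 170, 168, 168, 187, 235, 253, 255, 255, 254]
top -0.02 [43, 41, 44, 43, 41, 40, 40, 40, 34, 34, 55, 141, 214, 249, 255, 255, 255, 251, 231, 200, 174, 170, 176, 174, 172, 169, 169, 177, 216, 253, 255, 255, 254]
top -0.01 [42, 42, 43, 43, 40, 36, 41, 42, 36, 41, 66, 146, 243, 254, 255, 255, 255, 255, 241, 221, 200, 182, 176, 170, 170, 169, 165, 197, 233, 250, 255, 255, 254]
top 0 [48, 46, 45, 45, 44, 44, 43, 39, 36, 34, 82, 152, 223, 255, 255, 255, 255, 253, 239, 196, 171, 169, 170, 171, 169, 165, 161, 
[... 1957 characters left out ...]
, 200, 201, 202, 207, 211, 214, 190, 163, 137, 110, 83]
along [(-56, 43), (-54, 44), (-52, 41), (-50, 38), (-48, 99), (-46, 176), (-44, 229), (-42, 254), (-40, 255), (-38, 255), (-36, 255), (-34, 255), (-32, 255), (-30, 255), (-28, 254), (-26, 254), (-24, 255), (-22, 254), (-20, 255), (-18, 255), (-16, 255), (-14, 255), (-12, 255), (-10, 255), (-8, 255), (-6, 255), (-4, 255), (-2, 255), (0, 255), (2, 255), (4, 255), (6, 255), (8, 255), (10, 255), (12, 255), (14, 255), (16, 255), (18, 255), (20, 255), (22, 255), (24, 255), (26, 255), (28, 255), (30, 255), (32, 255), (34, 255), (36, 255), (38, 254), (40, 245), (42, 253), (44, 253), (46, 255), (48, 231), (50, 140), (52, 46), (54, 38), (56, 39)]
```

>>> {"name": "drive_tool", "arguments": {
  "increments": [
    {"dx": 0.0021, "dy": -0.0175, "dz": 0, "wx": 0, "wy": 0, "wz": 0, "claw": 0.01},
    {"dx": 0.0042, "dy": -0.035, "dz": 0, "wx": 0, "wy": 0, "wz": 0, "claw": 0.01},
    {"dx": 0.0042, "dy": -0.035, "dz": 0, "wx": 0, "wy": 0, "wz": 0, "claw": 0.01},
    {"dx": 0.0042, "dy": -0.035, "dz": 0, "wx": 0, "wy": 0, "wz": 0, "claw": 0.01},
    {"dx": 0.0042, "dy": -0.035, "dz": 0, "wx": 0, "wy": 0, "wz": 0, "claw": 0.01},
    {"dx": 0.0042, "dy": -0.035, "dz": 0, "wx": 0, "wy": 0, "wz": 0, "claw": 0.01},
    {"dx": 0.0042, "dy": -0.035, "dz": 0, "wx": 0, "wy": 0, "wz": 0, "claw": 0.01},
    {"dx": 0.0042, "dy": -0.035, "dz": 0, "wx": 0, "wy": 0, "wz": 0, "claw": 0.01},
    {"dx": 0.0042, "dy": -0.035, "dz": 0, "wx": 0, "wy": 0, "wz": 0, "claw": 0.01},
    {"dx": 0.0042, "dy": -0.035, "dz": 0, "wx": 0, "wy": 0, "wz": 0, "claw": 0.01},
    {"dx": 0.0021, "dy": -0.0175, "dz": 0, "wx": 0, "wy": 0, "wz": 0, "claw": 0.01},
    {"dx": 0, "dy": 0, "dz": 0, "wx": 0, "wy": 0, "wz": -7, "claw": 0.01},
    {"dx": 0, "dy": 0, "dz": 0, "wx": 0, "wy": 0, "wz": -7, "claw": 0.01},
    {"dx": 0, "dy": 0, "dz": 0, "wx": 0, "wy": 0, "wz": -6.5, "claw": 0.01},
    {"dx": 0, "dy": 0, "dz": 0, "wx": 0, "wy": 0, "wz": 0, "claw": 0.01},
    {"dx": 0, "dy": 0, "dz": 0, "wx": 0, "wy": 0, "wz": 0, "claw": 0.01}
  ],
  "newtons": 20
}}

```text
t: 17.45
eef_pos: [0.5403, -0.153, 0.1711]
tool_rot: [-0.0, -0.197, 0.98, 0.0]
contact_force: [0.1, 0.5, -1.0]
gripper_width: 0.226
grasp_force: 24.0
```

```bash
python3 - <<'E'
from h import *
go([.5416,-.1535,.108],np.radians(22.7))
p,d=read_camera('scene');c=calibration('scene');q,e=read_camera('top');np.savez('pics/a7.npz',p=p,d=d,q=q,e=e)
o=get_obs();print(o['t'],o['gripper_width'],o['grasp_force'])
x0,y0=285,130
save('a7.png',cv2.resize(p[y0:y0+100,x0:x0+100],(600,600),interpolation=2))
E
```

```text
tcp [ 0.5403 -0.153   0.1711] shift mm [-1.1 -1.  63.1] toolz [-9.e-04  3.e-04 -1.e+00]
ydir 112.67 wz -0.03
17.55 0.22659268684930525 24.009971022605896
```

View pics/a7.png

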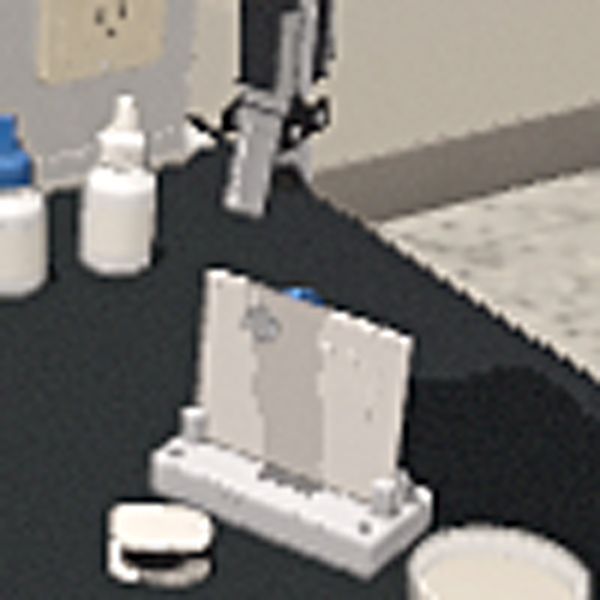

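```bash
python3 - <<'E'
from h import *
z=np.load('pics/a7.npz');c=calibration('scene');P=cloud(c,z['d']);p=z['p'].astype(int)
n=np.array([-.386,.9225]);e=np.array([.9225,.386]);E0=np.array([.5403,-.153])
m=(z['d']>0)&(np.hypot(P[...,0]-E0[0],P[...,1]-E0[1])<.05)&(P[...,2]>.11)&(P[...,2]<.24)
Q=P[m];C=p[m]
a=(Q[:,:2]-E0)@n*1000;b=(Q[:,:2]-E0)@e*1000
for lo in np.arange(.115,.235,.006):
    k=(Q[:,2]>=lo)&(Q[:,2]<lo+.006)
    br=k&(C.mean(1)>110)
    if k.sum(): print(round(lo+.003,3),k.sum(),'n',np.round(np.percentile(a[k],[5,50,95]),1),'e',np.round(np.percentile(b[k],[5,50,95]),1),'bright',br.sum(),np.round([np.median(a[br]),*np.percentile(b[br],[2,98])],1) if br.sum()>2 else '')
E
```

```text
0.136 5 n [-13.6  15.9  17. ] e [-1.9  1.6  7. ] bright 1 
0.142 34 n [-16.6   0.1  21.1] e [-5.8 -1.6  6.8] bright 16 [18.2 -7.6  7.5]
0.148 30 n [-17.8 -10.   19.7] e [-6.   0.5  7.7] bright 24 [15.4 -6.4  7.7]
0.154 26 n [-14.4  15.4  18.9] e [-6.5 -1.1  6.6] bright 23 [15.5 -6.7  7.2]
0.16 17 n [-10.8  13.9  17.6] e [-6.2 -1.3  7.1] bright 17 [13.9 -6.7  7.7]
0.166 30 n [-9.  13.5 16.4] e [-12.4  -2.5   9.7] bright 19 [14.1 -7.4  7. ]
0.172 45 n [-10.9  11.9  16.4] e [-13.   -3.9  15.4] bright 21 [ 12.3 -13.2   9.9]
0.178 52 n [-11.3   6.9  14.8] e [-12.9  -6.4  12.3] bright 16 [ 9.3 -6.5  9.4]
0.184 16 n [-5.5  8.  16.1] e [-7.8 -5.5  5.6] bright 12 [12.3 -8.1  6.4]
0.19 29 n [-12.2  14.   18.9] e [-10.6  -7.6   6.3] bright 18 [ 14.1 -10.7   6.3]
0.196 39 n [-13.4  12.9  23.4] e [-11.7  -7.7   2.6] bright 14 [ 11.9 -12.1  -3.2]
0.202 40 n [-12.   15.5  23.6] e [-11.7  -7.    3.3] bright 18 [ -4.4 -12.8  -3.4]
0.208 39 n [-11.5  15.9  22.3] e [-11.5  -7.    5.6] bright 16 [ -3.7 -11.8  -2.9]
0.214 34 n [-10.6  16.   24.7] e [-11.4  -5.7   4.3] bright 13 [ -3.7 -12.6  -4.3]
0.22 44 n [-12.6  14.1  24.4] e [-12.4  -6.8   4.4] bright 15 [ 10.  -12.5  -3.1]
0.226 28 n [-18.5 -10.7  23.4] e [-12.4  -7.3  -1.4] bright 0 
0.232 56 n [-35.3  -9.9  40.7] e [-13.4 -11.2   5.2] bright 0
```

```bash
python3 - <<'E'
from h import *
c=calibration('scene');ct=calibration('top')
def jaws(z,E0,yaw,z0,z1,nm):
    P=cloud(c,z['d']);n=np.array([-np.sin(yaw),np.cos(yaw)]);e=np.array([np.cos(yaw),np.sin(yaw)])
    a=(P[...,:2]-E0)@n*1000;b=(P[...,:2]-E0)@e*1000
    for zz in np.arange(z0,z1,.005):
        m=(z['d']>0)&(abs(a)<30)&(abs(b)<5)&(P[...,2]>=zz)&(P[...,2]<zz+.005)
        print(nm,round(zz-z0,3),'n',np.sort(np.round(a[m],1)).tolist())
z=np.load('pics/scene0.npz');jaws(z,np.array([.5695,.1985]),.0384,.037,.075,'parked')
z=np.load('pics/a6.npz');jaws(z,np.array([.5685,.1983]),.0384,.037,.075,'squeezed')
z=np.load('pics/a7.npz');jaws(z,np.array([.5403,-.153]),.396,.137,.175,'lifted')
# local z bias near stand: table + stand top
for nm,f,cc,k in(('top','pics/top0.npz',ct,'d'),('scene','pics/scene0.npz',c,'d')):
    d=np.load(f)[k];P=cloud(cc,d);m=(d>0)&(np.hypot(P[...,0]-.52,P[...,1]+.17)<.12)&(abs(P[...,2])<.008);print(nm,'table',np.median(P[m],axis=0))
    m=(d>0)&(np.hypot(P[...,0]-.52,P[...,1]+.165)<.05)&(abs(P[...,2]-.018)<.006);print(nm,'stand top',np.median(P[m],axis=0),m.sum())
t=np.load('pics/a7.npz');print('top px probe',proj(ct,[.5403,-.153,.14]),proj(ct,[.5416,-.1535,.095]))
for v in range(205,235,3): print(v,np.round(t['e'][v,318:345:3],3))
E
```

```text
parked 0.0 n [-12.6, -8.6, -0.1, 1.3, 2.8, 3.3, 4.4, 5.0, 5.3]
parked 0.005 n [-12.9, -11.6, -11.1, -10.2, -8.6, -5.8, 0.3, 0.7, 0.8, 3.8, 5.4, 11.9]
parked 0.01 n [-9.5, -9.1, -8.6, -8.3, -7.3, -6.2, 0.1, 0.8, 1.2, 2.1, 2.7, 4.1, 5.6, 9.7, 10.9, 11.3, 11.6]
parked 0.015 n [-11.6, -9.4, -9.3, -0.3, 0.2, 0.3, 0.4, 9.3, 11.0, 11.4, 11.5]
parked 0.02 n [-12.5, -9.5, -9.1, -2.5, -2.3, -0.0, 0.1, 6.9, 7.1, 9.5, 10.5, 10.9, 11.3]
parked 0.025 n [-9.4, 8.9, 12.2]
parked 0.03 n [11.4, 11.6, 11.8]
parked 0.035 n [11.8]
squeezed 0.0 n [-21.4, -17.7, -12.2, -0.3, 1.1, 1.1, 1.8, 2.1, 4.3, 7.7, 11.1, 12.4, 18.3, 18.7]
squeezed 0.005 n [-17.1, -15.6, -14.4, -13.9, -10.6, -10.6, -9.5, -0.6, 0.1, 1.3, 7.9, 9.4, 10.1, 10.8, 13.4, 15.4, 16.5, 17.5, 17.8, 18.2]
squeezed 0.01 n [-19.5, -17.6, -15.4, -15.0, -12.9, -12.6, -11.8, 0.0, 1.1, 1.4, 12.7, 15.2, 15.7, 16.7, 17.0]
squeezed 0.015 n [-18.0, -15.7, -15.4, -13.4, -13.3, 0.1, 0.9, 1.0, 16.0, 16.5, 16.9, 17.2]
squeezed 0.02 n [-12.0, -2.3, 0.7, 13.7, 14.3, 14.4, 15.1, 16.3]
squeezed 0.025 n [11.4, 12.8, 12.8, 13.5, 14.0, 14.0, 16.3]
squeezed 0.03 n [11
[... 1144 characters left out ...]
24)) (np.float64(327.1604200995131), np.float64(217.35267547968928), np.float64(0.9854085947974454))
205 [1.081 1.09  1.089 0.766 0.739 0.708 0.588 0.56  0.536]
208 [1.082 1.084 1.07  0.771 0.743 0.734 0.579 0.552 0.527]
211 [1.066 0.835 0.785 0.777 0.75  0.732 0.567 0.545 0.519]
214 [0.808 0.793 0.79  0.785 0.763 0.74  0.561 0.535 0.515]
217 [0.796 0.792 0.788 0.781 0.776 0.756 0.551 0.525 0.509]
220 [0.794 0.806 0.826 0.842 0.846 0.83  0.542 0.528 0.502]
223 [0.796 0.802 0.843 1.006 0.985 1.065 1.08  0.538 0.495]
226 [1.058 1.062 1.053 1.018 0.988 1.061 1.081 0.511 0.491]
229 [1.058 1.058 1.06  1.034 0.999 0.98  1.075 0.499 0.485]
232 [1.059 1.055 1.056 1.049 1.01  0.981 1.056 0.493 0.479]
```

>>> {"name": "drive_tool", "arguments": {
  "increments": [
    {"dx": -0.001, "dy": -0.003, "dz": 0, "wx": 0, "wy": 0, "wz": 0, "claw": 0.01},
    {"dx": 0, "dy": 0, "dz": 0.015, "wx": 0, "wy": 0, "wz": 0, "claw": 0.01},
    {"dx": 0, "dy": 0, "dz": 0.012, "wx": 0, "wy": 0, "wz": 0, "claw": 0.01},
    {"dx": 0, "dy": 0, "dz": 0.01, "wx": 0, "wy": 0, "wz": 0, "claw": 0.01},
    {"dx": 0, "dy": 0, "dz": 0.008, "wx": 0, "wy": 0, "wz": 0, "claw": 0.01},
    {"dx": 0, "dy": 0, "dz": 0.008, "wx": 0, "wy": 0, "wz": 0, "claw": 0.01},
    {"dx": 0, "dy": 0, "dz": 0, "wx": 0, "wy": 0, "wz": 0, "claw": 0.01}
  ],
  "newtons": 20
}}

```text
t: 18.42
eef_pos: [0.5423, -0.1555, 0.1178]
tool_rot: [-0.001, -0.198, 0.98, 0.0]
contact_force: [-1.0, 0.0, -1.2]
gripper_width: 0.228
grasp_force: 24.0
```

```bash
cat > chk.py <<'E'
from h import *
import sys
def chk(f,zm=None):
    c=calibration('scene');D=[]
    for _ in range(12): p,d=read_camera('scene');D.append(d)
    D=np.array(D,float);D[D==0]=np.nan;d=np.nan_to_num(np.nanmedian(D,axis=0));np.savez(f,p=p,d=d)
    o=get_obs();E0=o['eef_pos'];print(E0,o['t'],o['contact_force'],o['grasp_force'])
    P=cloud(c,d);yaw=np.radians(22.6);n=np.array([-np.sin(yaw),np.cos(yaw)]);e=np.array([np.cos(yaw),np.sin(yaw)])
    a=(P[...,:2]-E0[:2])@n*1000;b=(P[...,:2]-E0[:2])@e*1000;low=E0[2]-.028-.006
    for zz in np.arange(0,.04,.005):
        m=(d>0)&(abs(a)<30)&(abs(b)<5)&(P[...,2]>=low+zz)&(P[...,2]<low+zz+.005)
        print(round(zz,3),'n',np.sort(np.round(a[m],1)).tolist())
    m=(d>0)&(abs(a)<10)&(abs(b+20)<45)&(P[...,2]>.035)&(P[...,2]<.09)&((b<-12)|(b>12)|(P[...,2]<low-.012))&(p.min(2)>90)
    m=cv2.erode(m.astype(np.uint8),np.ones((3,3)))>0
    A=np.c_[b[m],P[m][:,2],np.ones(m.sum())];y=a[m]
    for _ in range(4):
        k=np.linalg.lstsq(A,y,rcond=None)[0];r=y-A@k;g=abs(r)<2*r.std();A=A[g];y=y[g]
    print('card face n at b=0',k[2]+.085*k[1],'slope',k[0],k[1],len(y),r.std())
    for zz in (.002,.006,.010):
        m=(d>0)&(a>11)&(a<24)&(P[...,2]>=low+zz-.002)&(P[...,2]<low+zz+.004)&(abs(b)<15)
        print('head e range',np.round(np.percentile(b[m],[3,50,97]),1),m.sum())
chk(sys.argv[1])
E
python3 chk.py pics/a8.npz; python3 - <<'E'
from h import *
p=np.load('pics/a8.npz')['p'];q,e=read_camera('top')
o=np.zeros((480,800,3),np.uint8);o[:,:480]=cv2.resize(p[140:220,295:375],(480,480),interpolation=2);o[:320,480:]=cv2.resize(q[195:255,300:360],(320,320),interpolation=2);save('a8.png',o)
E
```

```text
[ 0.54274983 -0.15554259  0.11855145] 19.025 [-0.44071375 -0.49342551 -1.07243089] 24.008402824401855
0.0 n [-18.6, -0.2, 1.3, 1.5, 1.9, 18.0, 18.9, 19.8, 19.8]
0.005 n [-16.2, -14.8, -14.2, -13.7, -13.2, -13.0, -10.4, -10.3, -9.2, -9.1, 0.8, 0.9, 1.0, 1.3, 1.6, 17.7, 17.8, 18.1, 18.4, 18.6, 18.6, 19.2, 19.2, 20.3]
0.01 n [-15.9, -15.2, -14.5, -14.5, -14.3, -13.8, -0.2, 0.7, 16.6, 16.6, 17.5, 17.7, 17.9, 18.2, 18.8]
0.015 n [-13.2, -12.5, 15.5, 15.9, 16.1, 16.4, 16.5, 17.3, 17.5]
0.02 n [13.8, 14.5, 14.5, 14.5, 14.8, 14.9, 15.7, 16.2, 16.4]
0.025 n [13.0, 13.0, 13.2, 13.3, 13.4, 13.4, 14.5, 14.8]
0.03 n [11.7, 12.0, 12.5, 12.7, 12.8, 13.2, 13.3, 13.4]
0.035 n [4.3, 6.1, 7.3, 8.4, 10.1, 10.8, 11.1, 12.0, 12.5, 12.6, 13.0, 13.2, 13.3]
card face n at b=0 1.715193880712567 slope 0.000445723717218732 8.691692953005086 397 0.4267603390283759
head e range [-4.6  1.   6.2] 7
head e range [-5.8  0.4  6.5] 15
head e range [-6.1 -0.5  7.7] 17
```

View pics/a8.png

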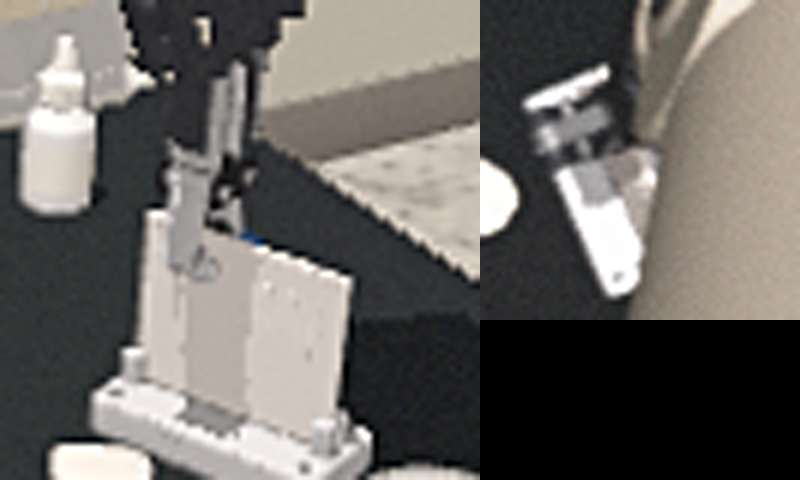

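>>> {"name": "drive_tool", "arguments": {
  "increments": [
    {"dx": 0, "dy": 0, "dz": 0.004, "wx": 0, "wy": 0, "wz": 0, "claw": 0.01},
    {"dx": 0, "dy": 0, "dz": 0.004, "wx": 0, "wy": 0, "wz": 0, "claw": 0.01},
    {"dx": 0, "dy": 0, "dz": 0.002, "wx": 0, "wy": 0, "wz": 0, "claw": 0.01},
    {"dx": 0, "dy": 0, "dz": 0, "wx": 0, "wy": 0, "wz": 0, "claw": 0.01},
    {"dx": 0, "dy": 0, "dz": 0, "wx": 0, "wy": 0, "wz": 0, "claw": 0.01}
  ],
  "newtons": 20
}}

```text
t: 19.7
eef_pos: [0.5428, -0.1556, 0.1085]
tool_rot: [0.0, -0.197, 0.98, -0.0]
contact_force: [0.0, -0.7, 0.0]
gripper_width: 0.222
grasp_force: 24.0
```

```bash
python3 chk.py pics/a9.npz; python3 - <<'E'
from h import *
c=calibration('scene');k=[.41480581,-.0043553,-.37892691]
z=np.load('pics/scene0.npz')['p'];E0=get_obs()['eef_pos'];e=np.array([.9232,.3843])
def pt(u,v):
    o,r=ray(c,u,v);s=(k[0]*o[0]+k[1]*o[2]+k[2]-o[1])/(r[1]-k[0]*r[0]-k[1]*r[2]);return o+r*s
g=z.mean(2)
for X in('far','near'):
    for v in ((190,195,200) if X=='far' else (195,200,205)):
        row=g[v]; us=range(312,324) if X=='far' else range(344,362)
        u=[q for q in us if (row[q]-125)*(row[q+1]-125)<0]
        for q in u:
            f=q+(125-row[q])/(row[q+1]-row[q]);p=pt(f,v);print(X,v,round(f,2),'e',round(float((p[:2]-E0[:2])@e)*1000,1),'z',p[2].round(4))
# jaw lower edge
d=np.load('pics/a9.npz');P=cloud(c,d['d']);n=np.array([-.3843,.9232]);a=(P[...,:2]-E0[:2])@n;b=(P[...,:2]-E0[:2])@e
m=(d['d']>0)&(a>.013)&(a<.025)&(abs(b)<.008)&(P[...,2]>.05)&(P[...,2]<.1);print('jaw low z',np.sort(P[m][:,2])[:6])
E
```

```text
[ 0.54270919 -0.15558942  0.10847214] 20.3 [-1.12738689  0.3690553  -0.52920164] 24.008568227291107
0.0 n [0.2, 0.5, 0.5, 0.9, 1.6, 11.6, 17.5, 17.7, 18.6, 19.2, 19.6, 19.6]
0.005 n [0.6, 1.0, 1.2, 17.9, 18.5, 18.5, 18.7, 18.9]
0.01 n [0.2, 1.3, 1.4, 1.6, 17.1, 17.1, 17.2, 17.2, 17.3, 17.5, 18.0, 18.2, 18.2]
0.015 n [-13.9, -12.9, -12.8, 1.1, 1.3, 1.4, 15.3, 15.4, 16.0, 16.0, 16.3, 16.4, 16.9, 17.1]
0.02 n [1.6, 2.0, 13.6, 14.6, 14.6, 14.8, 14.9, 14.9, 15.5, 15.6]
0.025 n [4.6, 12.0, 12.0, 13.4, 13.6, 13.7, 13.9, 14.0, 14.3, 14.5, 14.6]
0.03 n [11.1, 11.3, 12.3, 13.0, 13.0, 13.9]
0.035 n [4.9, 6.1, 8.5, 8.9, 9.3, 9.6, 10.3, 11.6, 11.8, 12.5, 12.5, 13.0, 13.5]
card face n at b=0 1.8949655998566013 slope 0.0036043177609012132 10.014854799485587 357 0.4367237237585493
head e range [-5.7  0.   6.6] 12
head e range [-5.2  0.3  7. ] 14
head e range [-6.4  0.5  6.6] 15
far 190 317.85 e 26.6 z 0.0534
far 195 317.55 e 26.3 z 0.0394
far 200 315.14 e 32.1 z 0.0229
near 195 352.24 e -66.5 z 0.0739
near 200 351.47 e -66.1 z 0.0603
near 205 350.85 e -66.1 z 0.0467
jaw low z [0.07530913 0.07702778 0.07736335 0.07824507 0.07836361 0.07904552]
```

```bash
python3 -c "
from station import *
print(hand_in())"
```

```text
the job is handed in; nothing more can be done
None
```

I pressed the power, lamp and zero keys in that order, then squeezed the probe open on the tab and moved it over the card. I handed in at about 20 s, still holding it open around the card window; by the camera it is centred to about 1 mm, and neither the last picture nor the force reading shows it touching the card.

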